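# Flip down the kickstand of a chair-back frame and hold the frame upright

### The job

The walnut chair-back frame on the bench leans back in its hinged cradle: first push its orange and steel kickstand, which sticks up sideways, down over centre until it snaps fully down. Then bring the frame up until it stands upright over the kickstand, and finish while still holding it upright with the gripper's fingers on its top rail, because it falls back if let go. Leave the other things on the bench where they are.

Things in the scene. Friction and masses are not known exactly. Their poses are not given: they have to be found in the camera images.
- cradle: fixed cradle, plywood plate 185 x 300 x 12 mm, 87 mm to the front and 98 mm to the back of its origin, which lies on the bench straight below the middle of the frame's hinge axis. y along the hinge axis, x to the back (where the frame leans, roughly away from the robot), z up. Two wooden back rests, 30 mm wide, 100 mm tall, stand 55 to 77 mm behind the origin at y = -85 and +85 mm
- foot_pad (a point): centre of the top of the red pad for the kickstand's foot, 36 x 50 mm, on the cradle's plate, 16 mm above the bench, at x = -55, y = +105 mm of the cradle
- hinge_mid (a point): middle of the frame's hinge axis, 30 mm above the bench over the cradle's origin; its axes are the frame's: y along the hinge axis, z up along the frame, x out of the frame's back
- frame (a joint): lean of the walnut chair-back frame about its foot hinge, rad: 0 upright, +0.30 leaning back on the rests (start). Turns freely; about 1 kg, heavier behind the hinge, so from upright it falls back unless held (about 1 N at the top rail). With the kickstand down it comes forward only to about -0.01, where the foot meets its pad; otherwise to -0.12
- crest: the frame's top rail, walnut, 26 mm thick (x), 250 mm long (y), 50 mm tall (z), fixed to the frame. Origin at the rail's centre, in the frame's axes 14 mm behind and 225 mm above the hinge axis; axes as the frame's. Below it two stiles 34 mm wide at y = -90 and +90 mm, and three thin spindles between them
- clamp (a point): middle of the bar clamp across the frame's back, under the top rail: 46 mm behind, 135 mm above and 20 mm to -y of the middle of the hinge axis; it reaches from y = -175 to +135 mm, up to 58 mm behind the hinge axis and 160 mm above it. Moves with the frame
- kickstand (a joint): turn of the kickstand, rad: 0 folded (start: out sideways to the frame's +y and 40 degrees up), 0.70 level, 2.356 fully down (5 degrees past straight down, towards the frame's middle); hard stops at both ends. Swings in the frame's y-z plane. An over-centre spring holds it folded below about 0.7 and throws it down beyond about 1.0. Takes about 2 N across the leg 90 mm from the pivot
- kick_pivot (a point): centre of the kickstand's pivot, on a bracket in front of the frame's +y stile: 55 mm in front of, 115 mm to +y of and 125 mm above the middle of the hinge axis, in the frame's axes. Axes as the frame's; the pin runs along x. The hub is a disc of 13 mm radius
- kick_foot (a point): centre of the red ball foot, 9.5 mm radius, at the free end of the kickstand, 129.5 mm from the pivot. The leg is a straight round steel rod 10 mm thick, orange-sleeved (12 mm) over its outer part
- glue: bystander: white glue bottle with orange cap, 52 mm across, 150 mm tall, standing; origin at the centre of its foot
- offcut: bystander: walnut offcut lying flat, 50 x 90 x 22 mm; origin at the centre of its underside
- mallet: bystander: hammer with a wooden handle, lying flat
- tape: bystander: yellow and black tape measure, 70 x 36 x 62 mm, standing on its edge
- varnish: bystander: tin with a blue label, 84 mm across, 110 mm tall, standing
- driver: bystander: red-handled screwdriver, lying flat
- square: bystander: try square lying flat, wooden stock 100 mm, steel blade 150 mm

How it is judged:
On the way, in this order (a step that is already met when the one before it is completed fails the run):
1. the kickstand has snapped fully down (value of joint kickstand above 2.2 rad), for 0.2 s.
2. the frame stands upright, held by its top rail (value of joint frame between -0.06 and 0.06 rad and contact force between the fingers and crest above 0.3 N), for 0.5 s.
At the end, for the whole second after the job is handed in: The kickstand is fully down (joint above 2.2 rad), the frame is upright within 0.06 rad (3.4 degrees) and still, and the robot's fingers press on its top rail with more than 0.3 N, throughout the last second (all of step 2 and value of joint kickstand above 2.2 rad and velocity of joint frame between -0.1 and 0.1 rad/s); the arm keeps its last pose, push and grip.
It fails at once if another thing on the bench is moved more than 30 mm (distance of any of glue, offcut, mallet, tape, varnish, driver, square from where it was at the start of the episode above 0.03 m).
It also fails if it takes over 46 s, if anything falls off the work surface, if the arm or the gripper's body presses on something with over 40 N, if the wrist force passes 120 N, or if a joint passes its speed limit or range.

### The arm

A 6-joint arm with a two-finger parallel gripper is mounted at the origin on the work surface. World frame = base frame: x ahead of the robot, y to its left, z up, the work surface at z = 0. Lengths are in m, angles in rad, forces in N, time in s.
With the tool pointing down it reaches from about 0.3 to 0.75 m from the base axis. Payload 8.5 kg.
Tool frame: the origin (TCP) lies on the centre line of the jaws, within the pads' length; the fingertips stand 11 mm ahead of it and the grasp point (between the pads) lies 8 mm behind it; x points along the fingers, z is the direction in which the jaws open and shut, and the axes are right-handed (so a half turn about x gives the same grasp; the last joint's range is limited). The gripper opens to 85 mm and grips with 20 to 120 N. Pads are 22 mm wide; open, the fingers measure 114 mm over their backs; the gripper's body (76 mm by 85 mm) begins 54 mm behind the grasp point. The pads swing forward as they close: fully open they stand 13 mm farther back than shut.
Start: joints at [1.114, 0.381, 1.297, -0, 1.464, -0.215], TCP at [0.132, 0.534, 0.242] pointing down, gripper open.
Joint ranges: [-3.11, 3.11], [-0.89, 2.33], [0.22, 2.48], [-1.42, 4.56], [0.17, 2.85], [-2.88, 2.88]. Speed limits (rad/s): [2.39, 2.39, 3.14, 3.14, 3.14, 3.14].

### API

Orientations are given as a 3x3 rotation matrix whose columns are the frame's x, y, z axes.
In Python, from bench import observe, capture, calibration, finish_job gives the robot as it stands. The module is installed in compiled form; this text tells all that it offers.
- The arm moves only by the shell command python3 -m creep 'ROWS'. ROWS is JSON, a list of rows, each an object of numbers: "tx", "ty", "tz": the shift along the tool's x, y, z in m; "ax", "ay", "az": the turn, a rotation vector about the tool's x, y, z in degrees; "claw": the opening, from 0 (shut) to 1 (fully open). A call has 1 to 12 rows; each row shifts and turns the pose as measured when the row begins, along the tool's axes as they then stand; what a row does not reach is not made up. A row lasts 1/10 s, in which the tool goes at most 50 mm and 8.59 degrees, less where a joint would pass 70% of its speed; a pose out of reach is approached as far as the arm can. A call with a gripper value outside its range is refused whole. The fingers move at their own pace and stop on an object; the grip force is fixed at half the most. Time passes only in rows, so rows that do not move let the fingers close. It gives the time, the measured TCP pose, the force and the opening at its end, in the units of the state.
- observe(): the state, without advancing time (a new reading comes with each control period).
- capture(name): name is "scene" or "top"; returns the picture (420x560x3 uint8, red, green, blue); there is no depth.
- calibration(name): a dict with "fovy" (degrees; the focal length in pixels is half the picture's height over the tangent of half this angle, whatever the lens; pixels are square), "cx", "cy" (the principal point, pixels), "extrinsics" (4x4, takes a point from camera to world coordinates). Camera axes: x right, y down, z forward; pixel columns grow to the right and rows downward; lengths in m; the calibration is good to about 2 mm. A picture is of the moment at which its call begins. calibration takes no time and is no camera call.
- finish_job(): hands the job in, once; it reports no verdict.
The state is a dict: "clock": time; "joint_pos": joint angles; "dq": joint speeds; "effort": joint torques, N m; "eef_pos": TCP position; "orientation": TCP orientation; "force": force on the tool from outside, world axes, zero at the start; "wrist_torque": the same for the moment, N m; "gripper_width": opening from 0.0 (shut) to 1.0 (fully open).
Only numpy, scipy, OpenCV 4.12 (cv2) and the standard library are available. Lean on these libraries where they do the work, as an engineer would, in place of code of your own. Each camera call takes 0.05 s, during which the arm holds its last target.

## Working session

There is one attempt and no reset: what is moved stays moved. The work goes in short steps, Python scripts to look and compute and a shell command to move; the robot and the scene stay as the last step left them, time stands still between calls to the robot, and variables do not carry over. Pictures are saved under pics/ and viewed, and the job is handed in when it is done.

```bash
mkdir -p pics
python3 - <<'E'
from bench import *
import cv2,numpy as np
print(observe())
for n in("scene","top"):
    im=capture(n); cv2.imwrite(f"pics/{n}0.png",im[:,:,::-1]); c=calibration(n); print(n,c)
E
```

```text
{'clock': 0.0, 'joint_pos': array([ 1.11367797e+00,  3.81207651e-01,  1.29829010e+00, -8.29340282e-06,
        1.46360273e+00, -2.15338195e-01]), 'dq': array([ 0.00012888, -0.00029679, -0.00154147,  0.00016138,  0.00159036,
        0.00026902]), 'effort': array([-1.92835942e-03, -4.48474216e+01, -2.31271702e+01, -3.93283126e-04,
        5.04505180e-03,  1.04786852e-05]), 'eef_pos': array([0.13158152, 0.53373105, 0.24169562]), 'orientation': array([[-6.58099733e-04, -9.70913396e-01,  2.39430039e-01],
       [-1.35665106e-03,  2.39430738e-01,  9.70912499e-01],
       [-9.99998863e-01,  3.14134240e-04, -1.47475999e-03]]), 'force': array([-0.15751979, -1.26278624,  0.61108085]), 'wrist_torque': array([-0.02452507,  0.00449862, -0.01524055]), 'gripper_width': 0.9992433230380433}
scene {'fovy': 44.731829848760185, 'cx': 284.0787082128333, 'cy': 213.97932432786791, 'extrinsics': array([[-0.77197891,  0.48682874, -0.40871302,  1.12022892],
       [ 0.63558753,  0.5823058 , -0.50690082,  0.78684901],
       [-0.00877792, -0.65108964, -0.75895008,  1.32501172],
       [ 0.        ,  0.        ,  0.        ,  1.        ]])}
top {'fovy': 53.777981592168864, 'cx': 282.3054234427343, 'cy': 210.70573890628808, 'extrinsics': array([[ 0.02928519, -0.99540274,  0.09119083,  0.3752587 ],
       [-0.99952558, -0.03003231, -0.00683132,  0.00853345],
       [ 0.00953859, -0.09094751, -0.99581001,  1.42143044],
       [ 0.        ,  0.        ,  0.        ,  1.        ]])}
```

View pics/scene0.png

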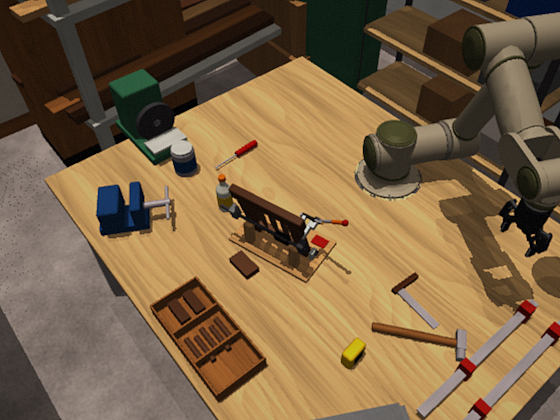

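View pics/top0.png

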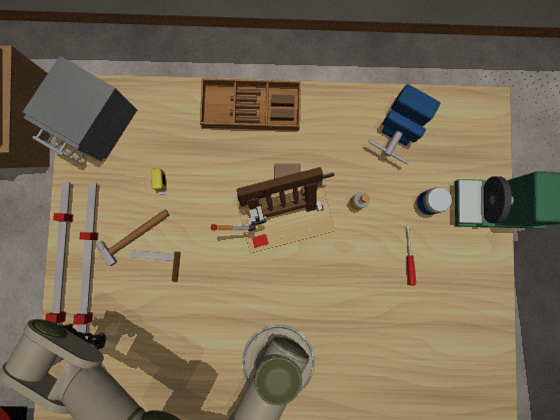

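Run:
```python
import cv2
a=cv2.imread('pics/top0.png');b=cv2.imread('pics/scene0.png')
cv2.imwrite('pics/top_c.png',cv2.resize(a[60:260,130:330],None,fx=3,fy=3,interpolation=cv2.INTER_CUBIC))
cv2.imwrite('pics/scene_c.png',cv2.resize(b[150:350,260:460],None,fx=3,fy=3,interpolation=cv2.INTER_CUBIC))
```

```text
(no output)
```

View pics/top_c.png

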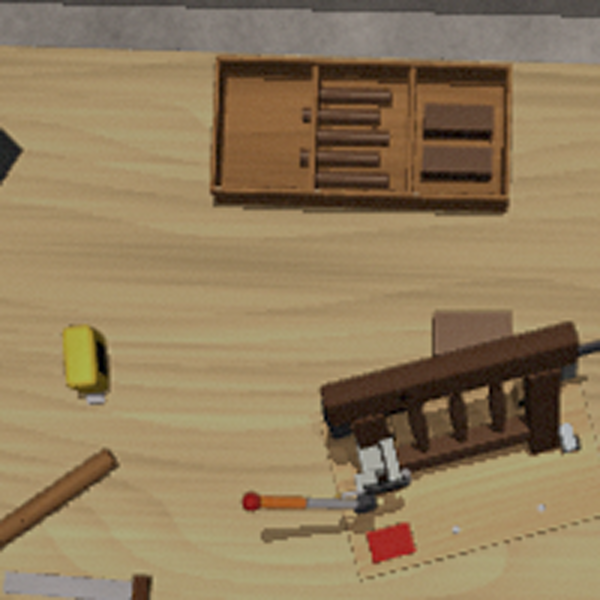

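View pics/scene_c.png

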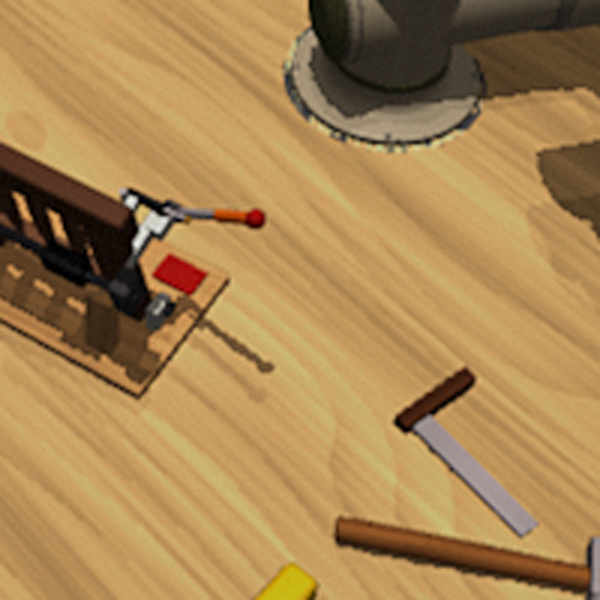

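The top view shows the pad at about (260,241), the foot ball at (214,227) and the crest running from (237,189) to (321,167). In the scene view the pad is at (320,241) and the ball at (345,222). I'll triangulate these and then fit the cradle pose.

```bash
cat > h.py <<'E'
import numpy as np,cv2
from bench import calibration,observe,capture
from scipy.optimize import least_squares
C={n:calibration(n) for n in("scene","top")}
def proj(n,P):
    c=C[n];f=210/np.tan(np.radians(c["fovy"]/2));E=c["extrinsics"]
    p=(np.atleast_2d(P)-E[:3,3])@E[:3,:3]
    return np.c_[c["cx"]+f*p[:,0]/p[:,2],c["cy"]+f*p[:,1]/p[:,2]]
def tri(a,b):
    return least_squares(lambda P:np.r_[proj("top",P)[0]-a,proj("scene",P)[0]-b],[.5,0,.1])
def model(x,y,yaw,lean=.3,k=0.):
    c,s=np.cos(yaw),np.sin(yaw);R=np.array([[c,-s,0],[s,c,0],[0,0,1]]);o=np.array([x,y,0])
    l=np.array([[np.cos(lean),0,np.sin(lean)],[0,1,0],[-np.sin(lean),0,np.cos(lean)]])
    W=lambda p:o+R@np.array(p)
    F=lambda p:o+R@(np.array([0,0,.03])+l@np.array(p))
    a=np.radians(40)-k
    d=dict(pad=W([-.055,.105,.016]),plateF=W([-.087,.15,.012]),plateB=W([.098,.15,.012]),
     pivot=F([-.055,.115,.125]),foot=F(np.array([-.055,.115,.125])+.1295*np.array([0,np.cos(a),np.sin(a)])),
     clamp=F([.046,-.02,.135]),crest=F([.014,0,.225]))
    for sx in(-1,1):
        for sy in(-1,1): d[f"c{sx}{sy}"]=F([.014+sx*.013,sy*.125,.25])
    return d,R,R@l,F
E
cat > fit.py <<'E'
from h import *
obs={"top":dict(pad=(390,542),foot=(251,501),plateF=(360,580)),"scene":dict(pad=(180,273),foot=(256,217),plateF=(228,280),plateB=(138,397))}
obs["top"].update({"c11":(322,386),"c1-1":(573,322),"c-1-1":(578,345)})
off={"top":(130,60),"scene":(260,150)}
def cv(n,p):return (np.array(p)+.5)/3-.5+np.array(off[n])
for k in("pad","foot","plateF"):
    r=tri(cv("top",obs["top"][k]),cv("scene",obs["scene"][k]));print(k,r.x.round(4),r.fun.round(2))
def res(v):
    d=model(*v)[0];return np.concatenate([proj(n,d[k])[0]-cv(n,p) for n in obs for k,p in obs[n].items()])
r=least_squares(res,[.5,0,.25],loss="soft_l1");print(r.x);
d=model(*r.x)[0]
for n in obs:
    for k,p in obs[n].items():print(n,k,(proj(n,d[k])[0]-cv(n,p)).round(2))
for k in d:print(k,d[k].round(4))
E
python3 fit.py
```

```text
pad [0.4001 0.0734 0.0161] [-0.26  0.25 -0.34 -0.01]
foot [0.4306 0.1954 0.2467] [-0.33  0.31 -0.44 -0.  ]
plateF [3.571e-01 1.059e-01 3.000e-04] [-0.02  0.02 -0.03 -0.  ]
[ 0.48108827 -0.01261383  0.27857187]
top pad [-0.22  0.49]
top foot [-0.38  0.26]
top plateF [-0.79  0.32]
top c11 [-1.61 -0.55]
top c1-1 [ 0.21 -0.58]
top c-1-1 [ 1.06 -0.37]
scene pad [-0.19 -0.15]
scene foot [-0.44  0.46]
scene plateF [ 0.8  -2.02]
scene plateB [-0.35 -1.16]
pad [0.3993 0.0732 0.016 ]
plateF [0.3562 0.1077 0.012 ]
plateB [0.5341 0.1586 0.012 ]
pivot [0.4345 0.0937 0.1657]
foot [0.4308 0.1958 0.2452]
clamp [ 0.5672 -0.0088  0.1454]
crest [0.5579 0.0093 0.2408]
c-1-1 [ 0.5874 -0.1122  0.2685]
c-11 [0.5187 0.1281 0.2685]
c1-1 [ 0.6113 -0.1054  0.2609]
c11 [0.5425 0.135  0.2609]
```

```bash
python3 -m creep '[{"tx":-0.03,"ax":8.5,"claw":0},{"tx":-0.03,"ax":8.5,"claw":0},{"ax":8.5,"claw":0},{"ax":8.5,"claw":0},{"ax":8.5,"claw":0},{"ax":8.5,"claw":0},{"ax":8.5,"claw":0},{"claw":0}]'
cat >> h.py <<'E'
POSE=(0.4811,-0.0126,0.2786)
from scipy.spatial.transform import Rotation as Ro
def delta(P,Rt):
    s=observe();R=s["orientation"]
    print("shift",(R.T@(P-s["eef_pos"])).round(4),"turn",np.degrees(Ro.from_matrix(R.T@Rt).as_rotvec()).round(2),"target",np.round(P,4),"q",s["joint_pos"].round(3),"F",s["force"].round(1),"t",round(s["clock"],2))
E
cat > a.py <<'E'
from h import *
d,R,RF,F=model(*POSE)
Rt=np.c_[[0,0,-1],-R[:,1],R[:,0]]
Rt=np.c_[[0,0,-1],np.cross(R[:,0],[0,0,-1]),R[:,0]]
for zf in(.235,.085):
    P=F([-.055,.115+.072,zf])+[0,0,.011]; delta(P,Rt)
E
python3 a.py
```

```text
shift [-0.0397 -0.3918 -0.2762] turn [ 6.019e+01 -7.000e-02  2.000e-02] target [0.4459 0.1718 0.2818] q [ 1.114  0.381  1.298 -0.     1.464 -0.215] F [ 0.1 -0.2  0.2] t 0.1
shift [ 0.1036 -0.3534 -0.2981] turn [ 6.019e+01 -7.000e-02  2.000e-02] target [0.4033 0.1596 0.1385] q [ 1.114  0.381  1.298 -0.     1.464 -0.215] F [ 0.1 -0.2  0.2] t 0.1invalid input
```

```bash
python3 -m creep '[{"tx":-0.03,"ty":0,"tz":0,"ax":8.5,"ay":0,"az":0,"claw":0}]'; echo; python3 a.py
```

```text
clock: 0.2
eef_pos: [0.1311, 0.5326, 0.2685]
orientation: [[-0.004, -0.924, 0.382], [-0.009, 0.382, 0.924], [-1.0, 0.001, -0.01]]
force: [0.4, -0.1, -0.0]
gripper_width: 0.857

shift [-0.0114 -0.4288 -0.2132] turn [51.58 -0.54  0.22] target [0.4459 0.1718 0.2818] q [ 1.114  0.365  1.245  0.     1.541 -0.065] F [ 0.4 -0.1 -0. ] t 0.2
shift [ 0.1322 -0.3942 -0.2393] turn [51.58 -0.54  0.22] target [0.4033 0.1596 0.1385] q [ 1.114  0.365  1.245  0.     1.541 -0.065] F [ 0.4 -0.1 -0. ] t 0.2
```

All seven keys are needed in every row.

```bash
python3 -m creep '[{"tx":-0.03,"ty":0,"tz":0,"ax":8.5,"ay":0,"az":0,"claw":0},{"tx":0,"ty":0,"tz":0,"ax":8.5,"ay":0,"az":0,"claw":0},{"tx":0,"ty":0,"tz":0,"ax":8.5,"ay":0,"az":0,"claw":0},{"tx":0,"ty":0,"tz":0,"ax":8.5,"ay":0,"az":0,"claw":0},{"tx":0,"ty":0,"tz":0,"ax":8.5,"ay":0,"az":0,"claw":0},{"tx":0,"ty":0,"tz":0,"ax":8.5,"ay":0,"az":0,"claw":0}]'; echo; python3 a.py
```

```text
clock: 0.8
eef_pos: [0.1312, 0.533, 0.3015]
orientation: [[-0.004, -0.271, 0.962], [-0.007, 0.962, 0.271], [-1.0, -0.006, -0.005]]
force: [0.4, 0.7, -0.1]
gripper_width: 0.001

shift [ 0.0213 -0.4329  0.205 ] turn [-0.22 -0.31  0.34] target [0.4459 0.1718 0.2818] q [1.114 0.348 1.178 0.    1.624 0.839] F [ 0.4  0.7 -0.1] t 0.8
shift [ 0.1648 -0.4322  0.1614] turn [-0.22 -0.31  0.34] target [0.4033 0.1596 0.1385] q [1.114 0.348 1.178 0.    1.624 0.839] F [ 0.4  0.7 -0.1] t 0.8
```

```bash
python3 -m creep '[{"tx":0,"ty":-0.04,"tz":0.02,"ax":0,"ay":0,"az":0,"claw":0},{"tx":0,"ty":-0.04,"tz":0.02,"ax":0,"ay":0,"az":0,"claw":0},{"tx":0,"ty":-0.04,"tz":0.02,"ax":0,"ay":0,"az":0,"claw":0},{"tx":0,"ty":-0.04,"tz":0.02,"ax":0,"ay":0,"az":0,"claw":0},{"tx":0,"ty":-0.04,"tz":0.02,"ax":0,"ay":0,"az":0,"claw":0},{"tx":0,"ty":-0.04,"tz":0.02,"ax":0,"ay":0,"az":0,"claw":0},{"tx":0,"ty":-0.04,"tz":0.02,"ax":0,"ay":0,"az":0,"claw":0},{"tx":0,"ty":-0.04,"tz":0.02,"ax":0,"ay":0,"az":0,"claw":0}]'; echo; python3 a.py
```

```text
clock: 1.6
eef_pos: [0.3749, 0.2603, 0.2995]
orientation: [[-0.008, -0.274, 0.962], [-0.01, 0.962, 0.274], [-1.0, -0.008, -0.01]]
force: [-1.0, 0.6, -0.3]
gripper_width: -0.0

shift [ 0.0181 -0.1044  0.0442] turn [-0.04 -0.59  0.45] target [0.4459 0.1718 0.2818] q [ 0.35   0.18   1.418 -0.007  1.554  0.073] F [-1.   0.6 -0.3] t 1.6
shift [ 0.1619 -0.1033  0.0013] turn [-0.04 -0.59  0.45] target [0.4033 0.1596 0.1385] q [ 0.35   0.18   1.418 -0.007  1.554  0.073] F [-1.   0.6 -0.3] t 1.6
```

```bash
python3 -m creep '[{"tx":0,"ty":-0.035,"tz":0.015,"ax":0,"ay":0,"az":0,"claw":0},{"tx":0,"ty":-0.035,"tz":0.015,"ax":0,"ay":0,"az":0,"claw":0},{"tx":0.01,"ty":-0.03,"tz":0.012,"ax":0,"ay":0,"az":0,"claw":0},{"tx":0.0,"ty":0,"tz":0,"ax":0,"ay":0,"az":0,"claw":0}]'; echo; python3 a.py
python3 - <<'E'
from h import *
for n in C: cv2.imwrite(f"pics/{n}1.png",capture(n)[:,:,::-1])
a=cv2.imread('pics/top1.png');b=cv2.imread('pics/scene1.png')
k=dict(fx=3,fy=3,interpolation=cv2.INTER_CUBIC)
cv2.imwrite('pics/m1.png',np.hstack([cv2.resize(a[150:300,190:320],None,**k),cv2.resize(b[150:300,270:400],None,**k)]))
E
```

```text
clock: 2.0
eef_pos: [0.4474, 0.1676, 0.2882]
orientation: [[-0.01, -0.268, 0.963], [-0.011, 0.963, 0.268], [-1.0, -0.008, -0.013]]
force: [-0.3, 1.2, 0.7]
gripper_width: 0.002

shift [ 0.0064  0.0045 -0.0002] turn [-0.4  -0.72  0.47] target [0.4459 0.1718 0.2818] q [ 0.115  0.227  1.39  -0.01   1.536 -0.156] F [-0.3  1.2  0.7] t 2.0
shift [ 0.1502  0.0054 -0.0427] turn [-0.4  -0.72  0.47] target [0.4033 0.1596 0.1385] q [ 0.115  0.227  1.39  -0.01   1.536 -0.156] F [-0.3  1.2  0.7] t 2.0
```

View pics/m1.png

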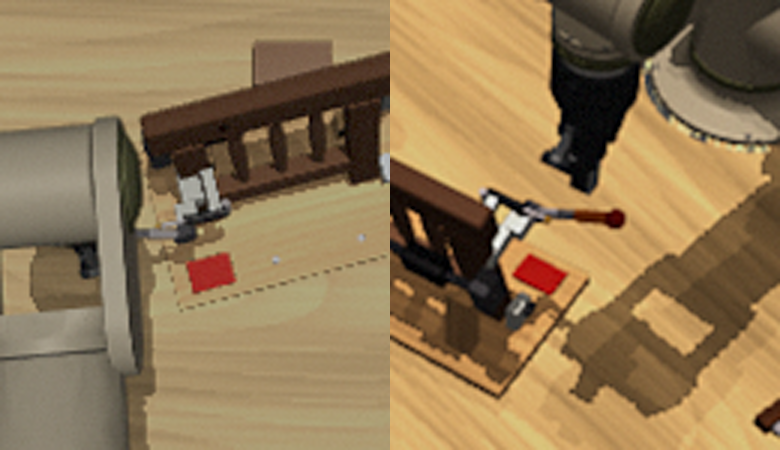

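The scene crop shows the closed fingers above the leg's outer part, and the kickstand is still folded. I'll press down along the frame's own slope.

```bash
python3 -m creep '[{"tx":0.012,"ty":0.005,"tz":-0.003,"ax":0,"ay":0,"az":0,"claw":0},{"tx":0.012,"ty":0,"tz":-0.0035,"ax":0,"ay":0,"az":0,"claw":0},{"tx":0.012,"ty":0,"tz":-0.0035,"ax":0,"ay":0,"az":0,"claw":0},{"tx":0.012,"ty":0,"tz":-0.0035,"ax":0,"ay":0,"az":0,"claw":0},{"tx":0.012,"ty":0,"tz":-0.0035,"ax":0,"ay":0,"az":0,"claw":0},{"tx":0.012,"ty":0,"tz":-0.0035,"ax":0,"ay":0,"az":0,"claw":0}]'; echo; python3 a.py
python3 -m creep '[{"tx":0.012,"ty":0,"tz":-0.0035,"ax":0,"ay":0,"az":0,"claw":0},{"tx":0.012,"ty":0,"tz":-0.0035,"ax":0,"ay":0,"az":0,"claw":0},{"tx":0.012,"ty":0,"tz":-0.0035,"ax":0,"ay":0,"az":0,"claw":0}]'; python3 a.py
python3 - <<'E'
from h import *
for n in C: cv2.imwrite(f"pics/{n}2.png",capture(n)[:,:,::-1])
a=cv2.imread('pics/top2.png');b=cv2.imread('pics/scene2.png')
k=dict(fx=3,fy=3,interpolation=cv2.INTER_CUBIC)
cv2.imwrite('pics/m2.png',np.hstack([cv2.resize(a[150:300,190:320],None,**k),cv2.resize(b[150:300,270:400],None,**k)]))
E
```

```text
clock: 2.7
eef_pos: [0.4211, 0.1753, 0.2196]
orientation: [[0.001, -0.28, 0.96], [-0.007, 0.96, 0.28], [-1.0, -0.007, -0.001]]
force: [0.6, 1.1, 3.3]
gripper_width: 0.003

shift [-0.0621 -0.0107  0.0228] turn [ 0.28 -0.05  0.4 ] target [0.4459 0.1718 0.2818] q [ 0.138  0.238  1.581 -0.007  1.323 -0.144] F [0.6 1.1 3.3] t 2.7
shift [ 0.0813 -0.0094 -0.0214] turn [ 0.28 -0.05  0.4 ] target [0.4033 0.1596 0.1385] q [ 0.138  0.238  1.581 -0.007  1.323 -0.144] F [0.6 1.1 3.3] t 2.7
clock: 3.0
eef_pos: [0.409, 0.1761, 0.1844]
orientation: [[0.005, -0.285, 0.958], [-0.004, 0.958, 0.285], [-1.0, -0.006, 0.004]]
force: [0.5, 0.2, 0.5]
gripper_width: 0.005
shift [-0.0971 -0.0152  0.0345] turn [0.62 0.23 0.33] target [0.4459 0.1718 0.2818] q [ 0.142  0.256  1.671 -0.005  1.21  -0.145] F [0.5 0.2 0.5] t 3.0
shift [ 0.046  -0.0139 -0.0104] turn [0.62 0.23 0.33] target [0.4033 0.1596 0.1385] q [ 0.142  0.256  1.671 -0.005  1.21  -0.145] F [0.5 0.2 0.5] t 3.0
```

View pics/m2.png

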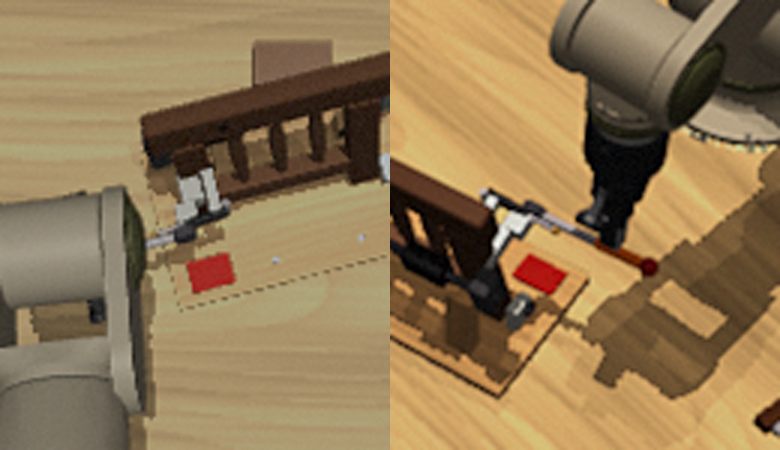

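The finger is on the leg, which is now about level with its ball near (650,267) in the crop. I'll keep pressing.

```bash
python3 -m creep '[{"tx":0.013,"ty":-0.004,"tz":-0.0025,"ax":0,"ay":0,"az":0,"claw":0},{"tx":0.013,"ty":-0.004,"tz":-0.0025,"ax":0,"ay":0,"az":0,"claw":0},{"tx":0.013,"ty":-0.004,"tz":-0.0025,"ax":0,"ay":0,"az":0,"claw":0},{"tx":0.013,"ty":-0.004,"tz":-0.0025,"ax":0,"ay":0,"az":0,"claw":0},{"tx":0,"ty":0,"tz":0,"ax":0,"ay":0,"az":0,"claw":0}]'; python3 a.py
python3 - <<'E'
from h import *
for n in C: cv2.imwrite(f"pics/{n}3.png",capture(n)[:,:,::-1])
a=cv2.imread('pics/top3.png');b=cv2.imread('pics/scene3.png')
k=dict(fx=3,fy=3,interpolation=cv2.INTER_CUBIC)
cv2.imwrite('pics/m3.png',np.hstack([cv2.resize(a[150:300,190:320],None,**k),cv2.resize(b[150:300,270:400],None,**k)]))
E
```

```text
clock: 3.6
eef_pos: [0.4034, 0.1607, 0.1343]
orientation: [[0.008, -0.291, 0.957], [-0.004, 0.957, 0.291], [-1.0, -0.006, 0.007]]
force: [-0.7, -0.6, 0.7]
gripper_width: 0.003
shift [-0.1471 -0.0026  0.0449] turn [0.97 0.39 0.33] target [0.4459 0.1718 0.2818] q [ 0.108  0.305  1.778 -0.005  1.051 -0.185] F [-0.7 -0.6  0.7] t 3.6
shift [-0.0041 -0.001  -0.0004] turn [0.97 0.39 0.33] target [0.4033 0.1596 0.1385] q [ 0.108  0.305  1.778 -0.005  1.051 -0.185] F [-0.7 -0.6  0.7] t 3.6
```

View pics/m3.png

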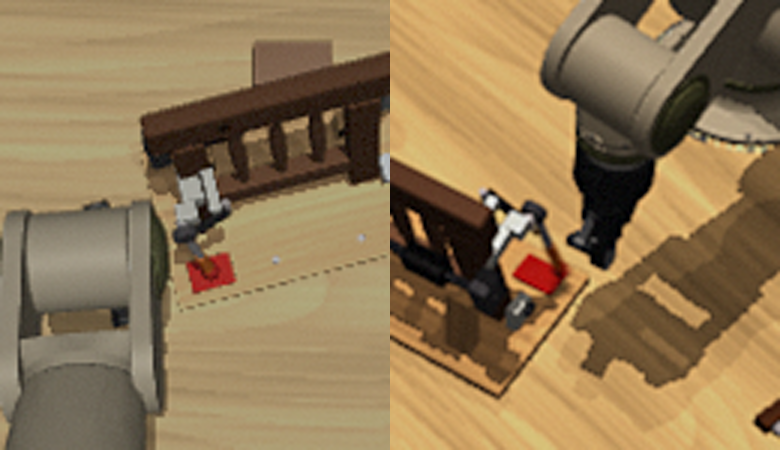

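```bash
python3 - <<'E'
from h import *
for k in(2.0,2.2,2.356):
    d=model(*POSE,.3,k)[0];print(k,proj("scene",d["foot"]),proj("top",d["foot"]))
E
python3 -m creep '[{"tx":-0.05,"ty":0.01,"tz":0,"ax":0,"ay":0,"az":0,"claw":0.5},{"tx":-0.05,"ty":0.01,"tz":0,"ax":0,"ay":0,"az":0,"claw":1},{"tx":-0.05,"ty":0,"tz":0,"ax":0,"ay":0,"az":0,"claw":1},{"tx":-0.05,"ty":0,"tz":0,"ax":0,"ay":0,"az":0,"claw":1},{"tx":-0.05,"ty":0,"tz":0,"ax":0,"ay":0,"az":0,"claw":1},{"tx":0,"ty":0,"tz":0,"ax":0,"ay":0,"az":0,"claw":1}]'
cat > b.py <<'E'
from h import *
d,R,RF,F=model(*POSE)
Rt=np.c_[-RF[:,2],np.cross(RF[:,0],-RF[:,2]),RF[:,0]]
for zf in(.32,.228): delta(F([.014,0,zf]),Rt)
E
python3 b.py
python3 - <<'E'
from h import *
b=capture("scene")[:,:,::-1];b=b.copy()
cv2.imwrite('pics/m4.png',cv2.resize(b[180:290,280:390],None,fx=5,fy=5,interpolation=cv2.INTER_CUBIC))
E
```

```text
2.0 [[331.4433201  241.41488114]] [[245.80839516 243.23441762]]
2.2 [[324.6902885  238.36927764]] [[253.46122779 241.72715047]]
2.356 [[319.29165675 235.54118131]] [[259.35692473 240.20783343]]
clock: 4.3
eef_pos: [0.3936, 0.1835, 0.3918]
orientation: [[0.019, -0.294, 0.956], [-0.001, 0.956, 0.294], [-1.0, -0.007, 0.017]]
force: [-1.0, 0.3, 0.4]
gripper_width: 0.993
shift [ 0.0639 -0.2149  0.1328] turn [ 1.09 18.19  0.53] target [0.5849 0.0171 0.3316] q [ 0.165  0.092  1.267 -0.004  1.765 -0.135] F [-1.   0.3  0.4] t 4.3
shift [ 0.1513 -0.2138  0.104 ] turn [ 1.09 18.19  0.53] target [0.5587 0.0096 0.2437] q [ 0.165  0.092  1.267 -0.004  1.765 -0.135] F [-1.   0.3  0.4] t 4.3
```

View pics/m4.png

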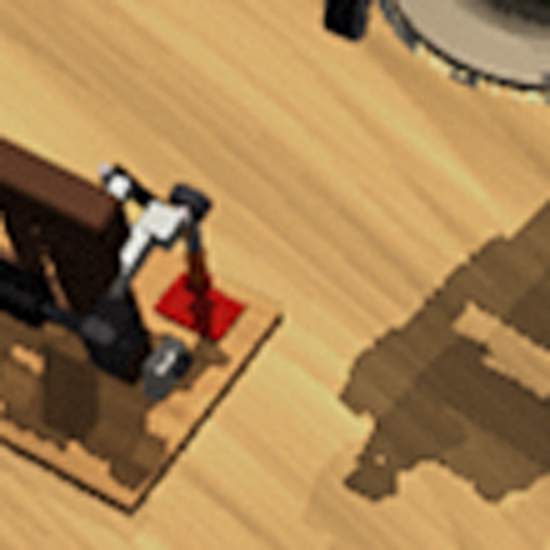

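Run:
```python
from h import *
b=capture("scene")[:,:,::-1].copy();c=capture("top")[:,:,::-1].copy()
k=dict(fx=10,fy=10,interpolation=cv2.INTER_CUBIC)
m=[cv2.convertScaleAbs(cv2.resize(b[210:260,300:340],None,**k),alpha=1.8),cv2.convertScaleAbs(cv2.resize(c[210:260,240:280],None,**k),alpha=1.8)]
cv2.imwrite('pics/m5.png',np.hstack(m))
```

```text
(no output)
```

View pics/m5.png

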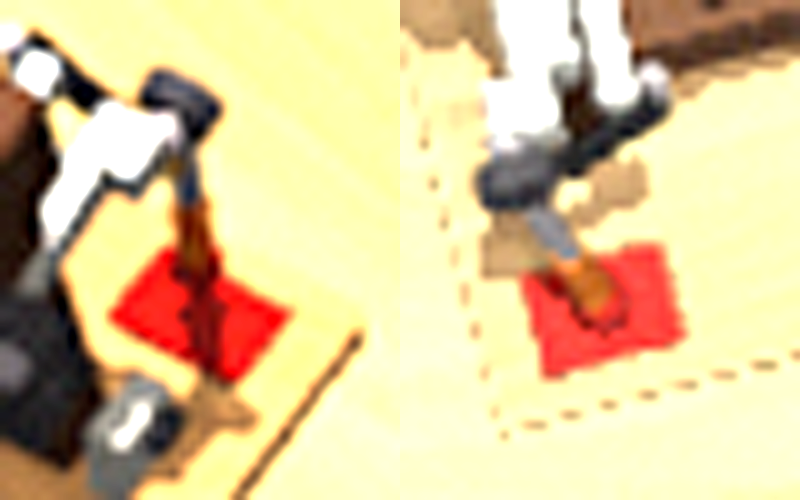

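The enlarged top view puts the foot at about (260,240.5). The model gives (259.4,240.2) for fully down, so the kickstand has snapped. Next I go over the crest with open jaws.

```bash
python3 -m creep '[{"tx":0,"ty":-0.036,"tz":0.022,"ax":0,"ay":0,"az":0,"claw":1},{"tx":0,"ty":-0.036,"tz":0.022,"ax":0,"ay":0,"az":0,"claw":1},{"tx":0,"ty":-0.036,"tz":0.022,"ax":0,"ay":0,"az":0,"claw":1},{"tx":0,"ty":-0.036,"tz":0.022,"ax":0,"ay":0,"az":0,"claw":1},{"tx":0,"ty":-0.036,"tz":0.022,"ax":0,"ay":0,"az":0,"claw":1},{"tx":0,"ty":-0.036,"tz":0.022,"ax":0,"ay":0,"az":0,"claw":1},{"tx":0,"ty":0,"tz":0,"ax":0,"ay":6,"az":0,"claw":1},{"tx":0,"ty":0,"tz":0,"ax":0,"ay":6,"az":0,"claw":1},{"tx":0,"ty":0,"tz":0,"ax":0,"ay":6,"az":0,"claw":1},{"tx":0,"ty":0,"tz":0,"ax":0,"ay":0,"az":0,"claw":1}]'; python3 b.py
```

```text
clock: 5.45
eef_pos: [0.5866, 0.009, 0.3692]
orientation: [[-0.331, -0.294, 0.897], [-0.093, 0.956, 0.279], [-0.939, 0.009, -0.343]]
force: [1.0, 0.3, -0.5]
gripper_width: 0.998
shift [0.0351 0.0078 0.0136] turn [ 1.26 -2.88 -0.14] target [0.5849 0.0171 0.3316] q [-0.129  0.578  0.651 -0.171  2.23  -0.512] F [ 1.   0.3 -0.5] t 5.45
shift [0.127  0.0076 0.0183] turn [ 1.26 -2.88 -0.14] target [0.5587 0.0096 0.2437] q [-0.129  0.578  0.651 -0.171  2.23  -0.512] F [ 1.   0.3 -0.5] t 5.45
```

```bash
python3 -m creep '[{"tx":0.01,"ty":0.008,"tz":0.014,"ax":1.2,"ay":-2.8,"az":0,"claw":1},{"tx":0.02,"ty":0,"tz":0,"ax":0,"ay":0,"az":0,"claw":1},{"tx":0,"ty":0,"tz":0,"ax":0,"ay":0,"az":0,"claw":1}]'; python3 b.py
python3 - <<'E'
from h import *
for n in C: cv2.imwrite(f"pics/{n}6.png",capture(n)[:,:,::-1])
a=cv2.imread('pics/top6.png');b=cv2.imread('pics/scene6.png')
k=dict(fx=3,fy=3,interpolation=cv2.INTER_CUBIC)
cv2.imwrite('pics/m6.png',np.hstack([cv2.resize(a[130:280,210:340],None,**k),cv2.resize(b[130:280,210:340],None,**k)]))
E
```

```text
clock: 5.75
eef_pos: [0.5879, 0.019, 0.3318]
orientation: [[-0.283, -0.274, 0.919], [-0.076, 0.962, 0.264], [-0.956, 0.005, -0.293]]
force: [-0.8, -0.3, -0.8]
gripper_width: 1.0
shift [ 0.0012 -0.001  -0.0033] turn [ 0.06  0.17 -0.3 ] target [0.5849 0.0171 0.3316] q [-0.122  0.555  0.782 -0.125  2.078 -0.447] F [-0.8 -0.3 -0.8] t 5.75
shift [ 0.0932 -0.0015 -0.0036] turn [ 0.06  0.17 -0.3 ] target [0.5587 0.0096 0.2437] q [-0.122  0.555  0.782 -0.125  2.078 -0.447] F [-0.8 -0.3 -0.8] t 5.75
```

View pics/m6.png

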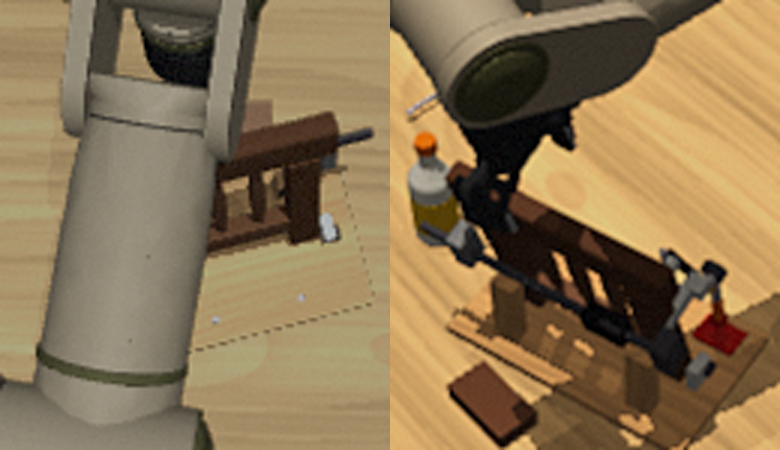

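```bash
python3 -m creep '[{"tx":0.018,"ty":0,"tz":-0.003,"ax":0,"ay":0,"az":0,"claw":1},{"tx":0.018,"ty":0,"tz":0,"ax":0,"ay":0,"az":0,"claw":1},{"tx":0.018,"ty":0,"tz":0,"ax":0,"ay":0,"az":0,"claw":1},{"tx":0.018,"ty":0,"tz":0,"ax":0,"ay":0,"az":0,"claw":1},{"tx":0.018,"ty":0,"tz":0,"ax":0,"ay":0,"az":0,"claw":1},{"tx":0,"ty":0,"tz":0,"ax":0,"ay":0,"az":0,"claw":1}]'; python3 b.py
```

```text
clock: 6.45
eef_pos: [0.5625, 0.0107, 0.2538]
orientation: [[-0.262, -0.274, 0.926], [-0.076, 0.962, 0.263], [-0.962, -0.002, -0.272]]
force: [0.4, 0.5, -0.3]
gripper_width: 1.002
shift [-0.0812 -0.0001  0.0012] turn [-0.11  1.38  0.07] target [0.5849 0.0171 0.3316] q [-0.141  0.519  1.059 -0.116  1.815 -0.432] F [ 0.4  0.5 -0.3] t 6.45
shift [ 0.0108  0.     -0.001 ] turn [-0.11  1.38  0.07] target [0.5587 0.0096 0.2437] q [-0.141  0.519  1.059 -0.116  1.815 -0.432] F [ 0.4  0.5 -0.3] t 6.45
```

```bash
python3 -m creep '[{"tx":0.011,"ty":0,"tz":-0.001,"ax":0,"ay":1.5,"az":0,"claw":1},{"tx":0.001,"ty":0,"tz":0,"ax":0,"ay":0,"az":0,"claw":0.6},{"tx":0,"ty":0,"tz":0,"ax":0,"ay":0,"az":0,"claw":0.4},{"tx":0,"ty":0,"tz":0,"ax":0,"ay":0,"az":0,"claw":0.4}]'; python3 b.py
python3 - <<'E'
from h import *
b=capture("scene")[:,:,::-1].copy()
k=dict(fx=4,fy=4,interpolation=cv2.INTER_CUBIC)
cv2.imwrite('pics/m7.png',cv2.convertScaleAbs(cv2.resize(b[130:270,210:350],None,**k),alpha=1.8))
E
```

```text
clock: 6.85
eef_pos: [0.5599, 0.0092, 0.2453]
orientation: [[-0.281, -0.273, 0.92], [-0.084, 0.962, 0.26], [-0.956, -0.004, -0.294]]
force: [1.1, -0.9, -0.1]
gripper_width: 0.513
shift [-0.0902  0.0004 -0.0003] turn [-0.16  0.12  0.2 ] target [0.5849 0.0171 0.3316] q [-0.14   0.529  1.07  -0.126  1.813 -0.43 ] F [ 1.1 -0.9 -0.1] t 6.85
shift [ 0.0018  0.0007 -0.0005] turn [-0.16  0.12  0.2 ] target [0.5587 0.0096 0.2437] q [-0.14   0.529  1.07  -0.126  1.813 -0.43 ] F [ 1.1 -0.9 -0.1] t 6.85
```

View pics/m7.png

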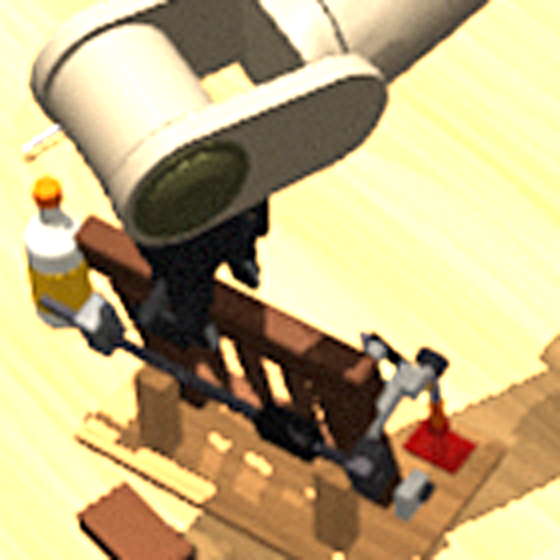

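The fingers straddle the rail, and the back finger shows at about (205,320) in the crop. I'll close on it.

```bash
python3 -m creep '[{"tx":0,"ty":0,"tz":0,"ax":0,"ay":0,"az":0,"claw":0.1},{"tx":0,"ty":0,"tz":0,"ax":0,"ay":0,"az":0,"claw":0},{"tx":0,"ty":0,"tz":0,"ax":0,"ay":0,"az":0,"claw":0},{"tx":0,"ty":0,"tz":0,"ax":0,"ay":0,"az":0,"claw":0}]'
cat > c.py <<'E'
from h import *
s=observe();d,R,RF,F=model(*POSE)
o=np.array([POSE[0],POSE[1],.03]);p=R.T@(s["eef_pos"]-o);z=R.T@s["orientation"]
lean=np.arctan2(-z[0,0],-z[2,0]);r=np.hypot(p[0],p[2]);ang=np.arctan2(p[0],p[2])
print("tcp in cradle",p.round(4),"r",r.round(4),"pos lean",(ang-np.arctan2(.014,.228)).round(4),"tool lean",lean.round(4),"F",s["force"].round(1),"T",s["wrist_torque"].round(2),"w",round(s["gripper_width"],3),"t",round(s["clock"],2))
E
python3 c.py
```

```text
clock: 7.3
eef_pos: [0.5605, 0.0094, 0.2457]
orientation: [[-0.279, -0.275, 0.92], [-0.084, 0.962, 0.262], [-0.956, -0.004, -0.292]]
force: [0.9, -0.5, -0.8]
gripper_width: 0.294
tcp in cradle [ 0.0824 -0.0007  0.2157] r 0.2309 pos lean 0.3036 tool lean 0.2961 F [ 0.9 -0.5 -0.8] T [ 0.08 -0.15  0.26] w 0.294 t 7.3
```

```bash
python3 -m creep '[{"tx":-0.0003,"ty":0,"tz":-0.008,"ax":0,"ay":-2,"az":0,"claw":0},{"tx":-0.0003,"ty":0,"tz":-0.008,"ax":0,"ay":-2,"az":0,"claw":0},{"tx":0,"ty":0,"tz":0,"ax":0,"ay":0,"az":0,"claw":0}]'; python3 c.py
```

```text
clock: 7.6
eef_pos: [0.5454, 0.0049, 0.2509]
orientation: [[-0.214, -0.275, 0.938], [-0.066, 0.962, 0.267], [-0.975, -0.005, -0.223]]
force: [1.6, 0.1, -3.7]
gripper_width: 0.299
tcp in cradle [ 0.0666 -0.0008  0.2209] r 0.2308 pos lean 0.2314 tool lean 0.2253 F [ 1.6  0.1 -3.7] T [ 0.15 -0.35  0.28] w 0.299 t 7.6
```

Forces are small and the radius is constant, so I'll carry on.

```bash
python3 -m creep '[{"tx":-0.0003,"ty":0,"tz":-0.008,"ax":0,"ay":-2,"az":0,"claw":0},{"tx":-0.0003,"ty":0,"tz":-0.008,"ax":0,"ay":-2,"az":0,"claw":0},{"tx":-0.0003,"ty":0,"tz":-0.008,"ax":0,"ay":-2,"az":0,"claw":0},{"tx":0,"ty":0,"tz":0,"ax":0,"ay":0,"az":0,"claw":0}]'; python3 c.py
```

```text
clock: 8.0
eef_pos: [0.5227, -0.0017, 0.2566]
orientation: [[-0.114, -0.274, 0.955], [-0.037, 0.962, 0.272], [-0.993, -0.005, -0.12]]
force: [1.3, -1.3, -3.5]
gripper_width: 0.293
tcp in cradle [ 0.043  -0.001   0.2266] r 0.2306 pos lean 0.1261 tool lean 0.1201 F [ 1.3 -1.3 -3.5] T [ 0.18 -0.3   0.28] w 0.293 t 8.0
```

```bash
python3 -m creep '[{"tx":-0.0003,"ty":0,"tz":-0.008,"ax":0,"ay":-2,"az":0,"claw":0},{"tx":-0.0003,"ty":0,"tz":-0.008,"ax":0,"ay":-2,"az":0,"claw":0},{"tx":-0.0002,"ty":0,"tz":-0.006,"ax":0,"ay":-1.5,"az":0,"claw":0},{"tx":0,"ty":0,"tz":0,"ax":0,"ay":0,"az":0,"claw":0}]'; python3 c.py
```

```text
clock: 8.4
eef_pos: [0.5023, -0.0077, 0.2594]
orientation: [[-0.024, -0.274, 0.961], [-0.011, 0.962, 0.274], [-1.0, -0.004, -0.026]]
force: [1.4, 0.0, -3.2]
gripper_width: 0.294
tcp in cradle [ 0.0217 -0.0011  0.2294] r 0.2304 pos lean 0.0331 tool lean 0.0265 F [ 1.4  0.  -3.2] T [ 0.12 -0.03  0.19] w 0.294 t 8.4
```

```bash
python3 -m creep '[{"tx":-0.0002,"ty":0,"tz":-0.0055,"ax":0,"ay":-1.4,"az":0,"claw":0},{"tx":0,"ty":0,"tz":0,"ax":0,"ay":0,"az":0,"claw":0},{"tx":0,"ty":0,"tz":0,"ax":0,"ay":0,"az":0,"claw":0},{"tx":0,"ty":0,"tz":0,"ax":0,"ay":0,"az":0,"claw":0},{"tx":0,"ty":0,"tz":0,"ax":0,"ay":0,"az":0,"claw":0},{"tx":0,"ty":0,"tz":0,"ax":0,"ay":0,"az":0,"claw":0},{"tx":0,"ty":0,"tz":0,"ax":0,"ay":0,"az":0,"claw":0},{"tx":0,"ty":0,"tz":0,"ax":0,"ay":0,"az":0,"claw":0}]'; python3 c.py
python3 - <<'E'
from h import *
b=capture("scene")[:,:,::-1].copy();c=capture("top")[:,:,::-1].copy()
for lean in(0,.01):
  d=model(*POSE,lean,2.356)[0]
  print(lean,[(k,proj("scene",d[k])[0].round(1)) for k in("foot","c-11","c11","c1-1","pivot")])
cv2.imwrite('pics/scene8.png',b)
k=dict(fx=4,fy=4,interpolation=cv2.INTER_CUBIC)
cv2.imwrite('pics/m8.png',cv2.convertScaleAbs(cv2.resize(b[140:280,220:360],None,**k),alpha=1.8))
cv2.imwrite('pics/t8.png',cv2.convertScaleAbs(c,alpha=1.4))
E
```

```text
clock: 9.2
eef_pos: [0.498, -0.009, 0.2597]
orientation: [[-0.004, -0.275, 0.961], [-0.004, 0.961, 0.275], [-1.0, -0.003, -0.005]]
force: [-1.4, -1.0, -0.5]
gripper_width: 0.295
tcp in cradle [ 0.0172 -0.0012  0.2297] r 0.2304 pos lean 0.0136 tool lean 0.0047 F [-1.4 -1.  -0.5] T [-0.04  0.43  0.15] w 0.295 t 9.2
0 [('foot', array([319.3, 238.4])), ('c-11', array([319.1, 198.7])), ('c11', array([314. , 204.5])), ('c1-1', array([241.7, 168.6])), ('pivot', array([324.3, 213.8]))]
0.01 [('foot', array([319.3, 238.3])), ('c-11', array([318.6, 199.2])), ('c11', array([313.5, 205.1])), ('c1-1', array([241.2, 169.2])), ('pivot', array([324.1, 214. ]))]
```

View pics/m8.png

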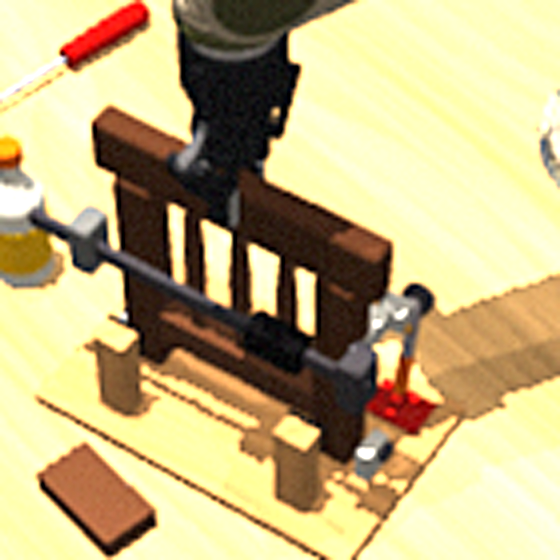

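View pics/t8.png

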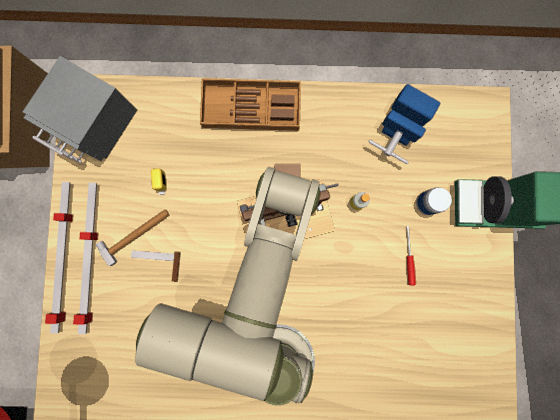

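Run:
```python
from h import *
d=model(*POSE,.3,0)[0]
b=cv2.imread('pics/scene0.png')
k=dict(fx=8,fy=8,interpolation=cv2.INTER_CUBIC)
A=cv2.resize(b[190:240,280:330],None,**k);B=cv2.resize(cv2.imread('pics/scene8.png')[175:225,290:340],None,**k)
def mark(A,o,d):
    for n in("c-11","c11"):
        p=(proj("scene",d[n])[0]-o+.5)*8-.5;cv2.drawMarker(A,tuple(int(v) for v in p),(0,255,0),0,12,1)
A=cv2.convertScaleAbs(A,alpha=1.8);B=cv2.convertScaleAbs(B,alpha=1.8)
mark(A,(280,190),d);mark(B,(290,175),model(*POSE,.01,2.356)[0])
cv2.imwrite('pics/m9.png',np.hstack([A,B]))
```

```text
(no output)
```

View pics/m9.png

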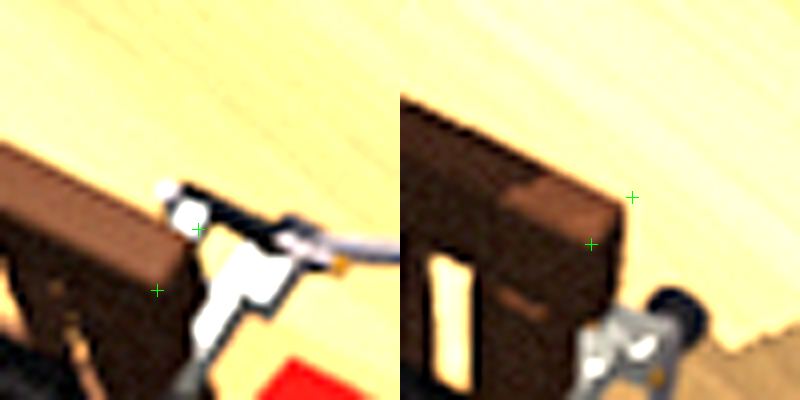

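The model's corner markers miss the crest corners by about the same 1 px in the starting image (lean 0.30) and now (0.01). So the lean really is about 0.01. It is held and still, so I'm handing it in.

```bash
python3 -c "
from bench import *
s=observe();print(s['clock'],abs(s['dq']).max(),s['force'],s['gripper_width']);print(finish_job())"
```

```text
9.3 0.002620464935253003 [-0.84244828 -0.6058539   0.89913132] 0.2962374502495625
the job is handed in; nothing more can be done
None
```

The kickstand is fully down, and I handed the job in at 9.3 s with the frame upright and the gripper holding its top rail.

I pressed the kickstand over centre with closed fingertips until it snapped down. I then gripped the top rail from above and swung the frame up around its hinge.

**Last checks:**
- **Kickstand:** before the lift, the top view had its foot within about 1 px of where it should be when fully down. In the last picture it stands on the red pad.
- **Frame lean:** about 0.01 rad. The gripper's position gave 0.014 and its tilt 0.005. The rail's corners in the picture agree once the same 1 px offset seen at the start is allowed for.
- **Grip:** the jaws stopped at about 25 mm on the 26 mm rail. Forces read under 2 N at the end and never above 4 N whenever I read them. The pressure on the rail itself can't be read directly.
- **Stillness:** the arm was at rest when I handed in.
- **Other things on the bench:** all looked unmoved in the last pictures. I judged this by eye and took no measurements.

The first move command was refused because it left out some of the row values; nothing moved.

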